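# Unload the test sled and hold it out at the mark

### The job

Get the spring sled ready for its reading: lift only the upper, dark steel ring weight off the blue sled's post and lay it flat in the green tray, leaving the brass ring on the sled. Then pull the sled out by its black upright grip, against its return spring, until the orange pointer is in line with the white line of the red clip, and finish while still gripping and holding it there. Do not disturb the other things on the bench.

Things in the scene. Friction and masses are not known exactly. Their poses are not given: they have to be found in the camera images.
- upper_ring: dark steel ring weight, 56 mm outside diameter, 15 mm hole, 20 mm high, 0.18 kg; the upper one of two rings stacked on the sled's post. Origin: centre of its underside (in the hole); z up.
- lower_ring: brass ring weight, 44 mm outside diameter, 15 mm hole, 20 mm high, directly under the steel ring (which overhangs it by 6 mm all round); stays on the sled. Origin: centre of its underside.
- ring_tray: shallow green tray with a grey floor, 120 mm (its x) x 100 mm (its y) outside, fixed to the bench, walls 4 mm thick and 8 mm high, floor 6 mm above the bench. Origin: centre of its underside, on the bench.
- sled: blue sled, 140 mm long (its x), 62 mm wide, top 34 mm above the bench. A steel ring post (9 mm diameter, top 80 mm above the bench, 6 mm out of the upper ring) stands at its x = +40 mm, a black upright grip at x = -45 mm. Origin: centre of its underside, 16 mm above the bench; z up. It is pulled out along its own -x, roughly to the robot's left, at most 105 mm; at the start it is fully home.
- rig: the fixed aluminium and grey rig on whose rods the sled runs: base 330 x 100 x 12 mm, a front stop 34 mm high and a spring housing 60 mm high at the ends. The spring pulls the sled home with about 2.5 N at home, 0.7 N more per 10 mm of pull. Origin: bench height, on the sled's line, 40 mm to the pulling side of the home sled's origin; axes as the sled's.
- handle (a point): point on the middle of the black upright grip of the sled, 84 mm above the bench; the grip is 14 mm thick along the sled's x, 30 mm wide along the sled's y and its top is 102 mm above the bench. A 26 x 40 mm foot plate surrounds it up to 40 mm above the bench. Axes as the sled's.
- pointer (a point): tip of the orange pointer on the sled's robot-facing side, level with the grip along the sled's x; 26 mm above the bench.
- mark_clip: red clip, 16 x 12 x 22 mm, fixed on the edge of the rig beside the white scale strip (it does not move with the sled). The white line across it lies at its own x = 0; its x axis is parallel to the sled's x. The sled is at the mark when the pointer's x in this frame is 0. It starts 40 to 90 mm ahead of the pointer in the pulling direction. Origin: on its face towards the rig, at bench height.
- loupe: bystander: black loupe, 37 mm diameter, 34 mm high. Origin: centre of its underside.
- timer: bystander: white countdown timer, 66 x 66 x 20 mm. Origin: centre of its underside.
- weight_200: bystander: brass knob weight, 29 mm diameter, 45 mm high. Origin: centre of its underside.
- weight_100: bystander: steel-coloured knob weight, 23 mm diameter, 36 mm high. Origin: centre of its underside.
- screw_tin: bystander: shallow tin with screws, 62 mm diameter, 17 mm high. Origin: centre of its underside.

How it is judged:
On the way:
1. the steel ring lies flat in the green tray, released, while the brass ring is still on the sled (horizontal distance between upper_ring and ring_tray below 0.035 m and z of upper_ring in the frame of ring_tray below 0.01 m and angle between upper_ring's own z axis and vertical below 0.1 rad and contact force between the fingers and upper_ring below 0.1 N and linear speed of upper_ring below 0.02 m/s and z of lower_ring in the frame of sled between 0.014 and 0.023 m), for 0.2 s.
At the end, for the whole second after the job is handed in: the steel ring lies flat and released in the tray (its centre within 35 mm of the tray's centre), the brass ring sits on the sled's post, and the fingers hold the sled still against its spring (at least 1.5 N of contact) with the pointer within 5 mm of the clip's line (all of step 1 and horizontal distance between lower_ring and sled below 0.05 m and x of pointer in the frame of mark_clip between -0.005 and 0.005 m and linear speed of sled below 0.01 m/s and contact force between the fingers and sled above 1.5 N); the arm keeps its last pose, push and grip.
It fails at once if a bystander is disturbed (moved more than 30 mm) (distance of any of loupe, timer, weight_200, weight_100, screw_tin from where it was at the start of the episode above 0.03 m).
It fails at once if the brass ring is lifted off the sled (z of lower_ring in the frame of sled above 0.035 m).
It also fails if it takes over 58 s, if anything falls off the work surface, if the arm or the gripper's body presses on something with over 40 N, if the wrist force passes 120 N, or if a joint passes its speed limit or range.

### The arm

A 7-joint arm with a two-finger parallel gripper is mounted at the origin on a cart in front of the work surface, level with it; the furniture and walls round the work are solid. World frame = base frame: x ahead of the robot, y to its left, z up, the work surface at z = 0. Lengths are in m, angles in rad, forces in N, time in s.
With the tool pointing down it reaches from about 0.425 to 0.975 m from the base axis. Payload 16.7 kg.
Tool frame: the origin (TCP) lies between the finger pads; the fingertips stand 8 mm ahead of it and the grasp point (between the pads) lies 11 mm behind it; z points along the fingers, y is the line along which they close (so a half turn about z gives the same grasp; the last joint's range is limited). The gripper opens to 85 mm and grips with 20 to 120 N. Pads are 22 mm wide; open, the fingers measure 114 mm over their backs; the gripper's body (76 mm by 85 mm) begins 54 mm behind the grasp point. The pads swing forward as they close: fully open they stand 13 mm farther back than shut.
Start: joints at [-1.375, 0.426, 0.074, 1.606, -0.034, 1.111, -0.067], TCP at [0.228, 0.635, 0.209] pointing down, gripper open.
Joint ranges: [-2.85, 2.85], [-0.5, 2.14], [-1.23, 1.37], [0.21, 2.46], [-1.02, 4.16], [0.16, 2.05], [-2.73, 2.73]. Speed limits (rad/s): [1.89, 1.89, 2.39, 2.39, 3.01, 3.01, 3.01].

### API

Orientations are given as a rotation vector (axis times angle).
In Python, from workcell import manip gives the robot as it stands.
- The arm moves only by the tool play_rows, never from a script. Its argument "moves" is a list that holds one entry, the list of rows, each a list of 7 numbers: the shift along the world's x, y, z in cm, then the turn, a rotation vector about the world's x, y, z in rad, then the opening, from -1 (shut) to 1 (fully open). In form: [[[x, y, z, rx, ry, rz, jaw], ...]]. A call has 1 to 8 rows; each row is the pose to reach, as a shift and turn from the pose commanded when the call began; what a row does not reach only later rows make up. A row lasts 1/10 s, in which the tool goes at most 50 mm and 8.59 degrees, less where a joint would pass 70% of its speed; a pose out of reach is approached as far as the arm can. A call with a gripper value outside its range is refused whole. The fingers move at their own pace and stop on an object; "force" is the grip in N (left out, the last holds). Time passes only in rows, so rows that repeat a pose let the fingers close. It gives the time, the measured TCP pose, the force, the opening and the grip force at its end, in the units of the state.
- manip.get_state(): the state, without advancing time (a new reading comes with each control period).
- manip.read_camera(name): name is "scene" or "top" or "wrist"; returns the picture (420x560x3 uint8, blue, green, red); there is no depth.
- manip.camera_info(name): a dict with "fx", "fy", "cx", "cy" (pixels), "view" (4x4, takes a point from world to camera coordinates). Camera axes: x right, y down, z forward; pixel columns grow to the right and rows downward; lengths in m; the calibration is good to about 2 mm. A picture is of the moment at which its call begins: read the wrist's pose just before it. camera_info takes no time and is no camera call; for the wrist camera it gives the pose at the moment of the call.
- manip.close_job(): hands the job in; it is judged then, once.
The state is a dict: "t": time; "qpos": joint angles; "dq": joint speeds; "joint_torque": joint torques, N m; "ee_pos": TCP position; "tool_rot": TCP orientation; "ft_force": force on the tool from outside, world axes, zero at the start; "moment": the same for the moment, N m; "grip_width": finger opening in m; "gripper_force": force on a finger pad.
Only numpy, scipy, OpenCV 4.12 (cv2) and the standard library are available. Lean on these libraries where they do the work, as an engineer would, in place of code of your own. Each camera call takes 0.05 s, during which the arm holds its last target. There are 200 camera calls.

## Working session

There is one attempt and no reset: what is moved stays moved. The work goes in short steps, Python scripts to look and compute and a tool call to move; the robot and the scene stay as the last step left them, time stands still between calls to the robot, and variables do not carry over. Pictures are saved under pics/ and viewed, at most 13 in all, crops included, and the job is handed in when it is done.

Besides the shell and the picture viewer there is one more tool, called after "Emit:" as name([rows], argument=value, ...), one row to a line, values as JSON. play_rows: Moves the arm, as the interface text tells. Its arguments: {"type":"object","properties":{"moves":{"type":"array"},"force":{"type":"number"}},"required":["moves"]}

```bash
mkdir -p pics
python3 - <<'E'
from workcell import manip
import cv2,numpy as np
s=manip.get_state();print(s)
for n in("top","scene"):
    im=manip.read_camera(n);cv2.imwrite(f"pics/{n}0.png",im)
    i=manip.camera_info(n);print(n,i)
E
```

```text
{'t': 0.0, 'qpos': array([-1.37547257,  0.42675189,  0.07384987,  1.60660466, -0.03411323,
        1.11083391, -0.06711664]), 'dq': array([-7.30253819e-06, -1.87532302e-03,  3.17816684e-03,  1.86727118e-04,
       -1.93406099e-03, -1.13374333e-03,  1.36047575e-03]), 'joint_torque': array([-3.66329637e-03, -9.49808836e+01,  3.75913784e+00, -4.63551700e+01,
        1.91187649e-02,  9.87694744e-03, -1.03114196e-04]), 'ee_pos': array([0.22804442, 0.63483382, 0.20799837]), 'tool_rot': array([-5.39026140e-01, -3.09485963e+00,  2.09021505e-03]), 'ft_force': array([-0.27295339, -0.37324554,  0.08454621]), 'moment': array([ 0.02618589,  0.00158467, -0.01190625]), 'gripper_force': 0.0, 'grip_width': 0.08552037208806454}
top {'fx': 455.2162907512808, 'fy': 455.2162907512808, 'cx': 281.4094640125293, 'cy': 213.9300820543373, 'view': array([[-0.01673312, -0.99985609,  0.00279238, -0.13449594],
       [-0.97360493,  0.01565787, -0.22770217,  0.58447557],
       [ 0.22762568, -0.00652884, -0.97372682,  1.12599174],
       [ 0.        ,  0.        ,  0.        ,  1.        ]])}
scene {'fx': 416.92704917222926, 'fy': 416.92704917222926, 'cx': 277.90234631337336, 'cy': 206.00662699331622, 'view': array([[-0.87640926, -0.48134814, -0.01451809,  0.45155095],
       [-0.37173922,  0.69538969, -0.61501474,  0.33179793],
       [ 0.30613193, -0.53360767, -0.78838194,  0.72838355],
       [ 0.        ,  0.        ,  0.        ,  1.        ]])}
```

View pics/top0.png

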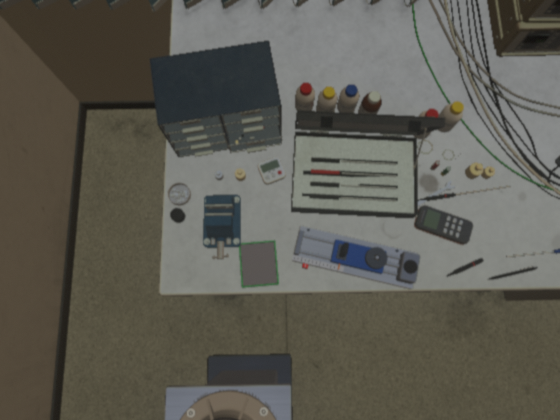

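View pics/scene0.png

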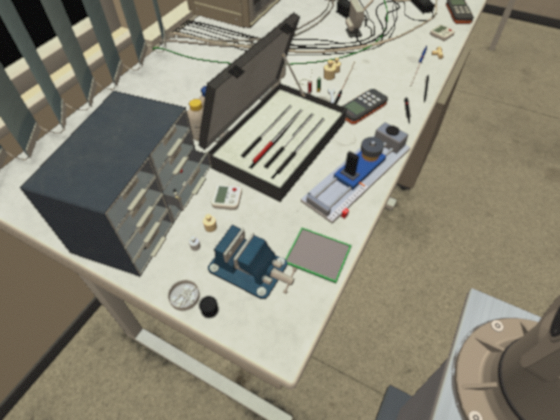

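The top view shows the rig at about (295–420, 228–285). In it the grip is near (343,250), the steel ring near (376,257), the clip near (305,266) and the pointer near (338,268). The tray is at (259,263), right next to the blue vise at (222,222). In the scene view the clip is at (345,213) and the tray at (318,254).

```bash
cat > h.py <<'E'
import numpy as np,cv2
from workcell import manip
def ray(i,u,v):
    V=i["view"];R=V[:3,:3];c=-R.T@V[:3,3]
    return c,R.T@np.array([(u-i["cx"])/i["fx"],(v-i["cy"])/i["fy"],1])
def onz(i,u,v,z):
    c,d=ray(i,u,v);return c+d*(z-c[2])/d[2]
def tri(i1,p1,i2,p2):
    A=[];b=[]
    for i,p in((i1,p1),(i2,p2)):
        c,d=ray(i,*p);d/=np.linalg.norm(d);M=np.eye(3)-np.outer(d,d);A.append(M);b.append(M@c)
    return np.linalg.lstsq(np.vstack(A),np.hstack(b),rcond=None)[0]
def proj(i,p):
    q=i["view"]@np.append(p,1);return np.array([i["fx"]*q[0]/q[2]+i["cx"],i["fy"]*q[1]/q[2]+i["cy"]])
def blobs(im,lo,hi,roi,amin=3):
    x0,y0,x1,y1=roi;h=cv2.cvtColor(im,cv2.COLOR_BGR2HSV)[y0:y1,x0:x1]
    m=cv2.inRange(h,np.array(lo),np.array(hi));n,l,s,c=cv2.connectedComponentsWithStats(m)
    return m,[(c[k]+[x0,y0],s[k,4],s[k,:4]+[x0,y0,0,0]) for k in range(1,n) if s[k,4]>=amin]
E
python3 - <<'E'
from h import *
T=cv2.imread("pics/top0.png");S=cv2.imread("pics/scene0.png")
for n,im,r in(("top",T,(200,225,430,290)),("scene",S,(270,110,420,290))):
    i=manip.camera_info(n);print(n)
    for nm,lo,hi,z in(("red",(0,120,90),(6,255,255),.022),("red2",(172,120,90),(180,255,255),.022),("orange",(7,110,110),(20,255,255),.026),("blue",(105,130,40),(130,255,255),.034),("green",(45,80,40),(85,255,255),.008)):
        m,b=blobs(im,lo,hi,r)
        for c,a,s in b: print(nm,c.round(1),a,s,onz(i,*c,z)[:2].round(4))
        if nm in("green","blue"):
            p=cv2.findNonZero(m);R=cv2.minAreaRect(p)
            q=cv2.boxPoints(R)+np.array(r[:2]);print(nm,"rect",[onz(i,*k,z)[:2].round(3).tolist() for k in q])
a=cv2.resize(T[222:292,200:430],None,fx=3.4,fy=3.4,interpolation=cv2.INTER_CUBIC)
b=cv2.resize(S[110:235,290:420],None,fx=2.7,fy=2.7,interpolation=cv2.INTER_CUBIC)
o=np.zeros((a.shape[0]+b.shape[0],max(a.shape[1],b.shape[1]),3),np.uint8);o[:a.shape[0],:a.shape[1]]=a;o[a.shape[0]:,:b.shape[1]]=b
cv2.imwrite("pics/c0.png",o);print(o.shape)
E
```

```text
top
red [304.8 265.5] 12 [303 264   5   4] [ 0.4513 -0.2042]
blue [354.  256.3] 508 [332 241  50  31] [ 0.472  -0.3341]
blue rect [[0.463, -0.273], [0.516, -0.288], [0.482, -0.418], [0.429, -0.402]]
green [239. 247.] 3 [239 246   1   3] [ 0.506 -0.028]
green [240.  255.5] 8 [240 252   1   8] [ 0.4827 -0.0308]
green [275. 252.] 3 [275 251   1   3] [ 0.4907 -0.1254]
green [276.  264.5] 6 [276 262   1   6] [ 0.4568 -0.1276]
green [241. 268.] 5 [241 266   1   5] [ 0.449  -0.0336]
green [241. 273.] 3 [241 272   1   3] [ 0.4356 -0.0337]
green [277. 276.] 5 [277 274   1   5] [ 0.4261 -0.1298]
green [242.7 284.3] 9 [242 281   4   6] [ 0.4055 -0.0382]
green rect [[0.512, -0.027], [0.518, -0.124], [0.407, -0.132], [0.4, -0.037]]
scene
red [270.7 143.7] 11 [270 142   3   5] [ 0.7089 -0.3141]
red [344.4 212.6] 36 [342 209   6   8] [ 0.449  -0.1961]
orange [373.5 110.8] 4 [372 110   4   3] [ 0.5176 -0.5603]
orange [366.  115.3] 3 [365 115   3   2] [ 0.5289 -0.5322]
orange [351.8 121. ] 24 [346 119  14   5] [ 0.5545 -0.4922]
orange [367.1 158.4] 7 [365 158   5   2] [ 0.4654 -0.378 ]
blue [359.4 170.1] 489 [335 152  50  35] [ 0.4657 -0.3242]
blue rect [[0.514, -0.283], [0.479, -0.432], [0.425, -0.395], [0.463, -0.252]]
green [349.2 246.4] 5 [349 245   2   4] [ 0.4059 -0.1258]
green [347.5 251.5] 4 [347 250   2   4] [ 0.4041 -0.1119]
green [317.5 271.1] 124 [287 257  59  25] [ 0.4406 -0.0376]
green rect [[0.51, -0.023], [0.527, -0.123], [0.405, -0.129], [0.396, -0.032]]
(576, 782, 3)
```

View pics/c0.png

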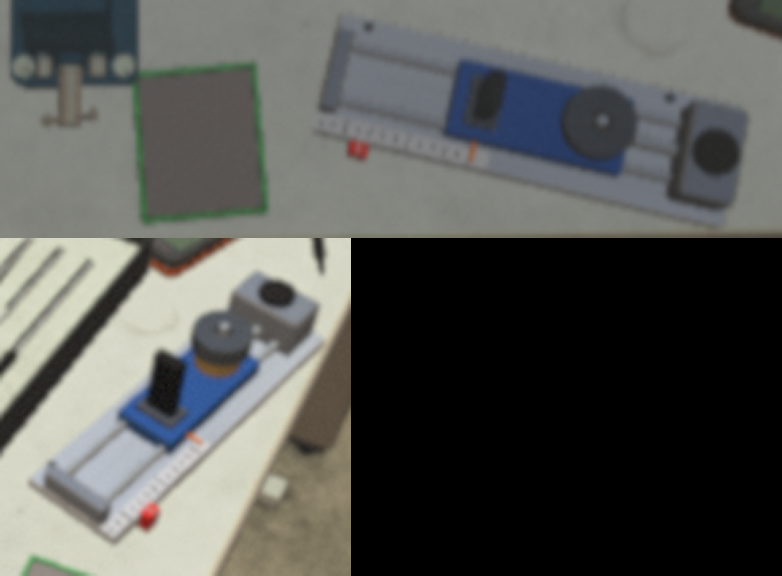

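The enlarged crop shows the ring centre at top pixel (376,258), the post tip at (377,257.6), the pointer at (339.4,266.7) and the clip at (305,265.5). The vise is beyond and to the left of the tray, touching only its far-left corner.

Run:
```python
from h import *
T=manip.camera_info("top");S=manip.camera_info("scene")
print("post z.08",onz(T,377.1,257.6,.08).round(4),onz(S,373,143.3,.08).round(4),tri(T,(377.1,257.6),S,(373,143.3)).round(4))
print("ring",onz(T,376.2,257.9,.074).round(4))
print("pointer",onz(T,339.4,266.7,.026).round(4),onz(S,362.2,184.1,.026).round(4))
print("clip",onz(T,304.8,265.5,.02).round(4),tri(T,(304.8,265.5),S,(344.4,212.6)).round(4))
# rig base long edge direction from crop corners, z=.012
pix=lambda x,y:(x/3.4+200,y/3.4+222)
e=[onz(T,*pix(*p),.012)[:2] for p in((317,131),(722,227),(340,13),(748,103))]
for k in(0,2):
    d=e[k+1]-e[k];print(e[k].round(3),e[k+1].round(3),np.linalg.norm(d).round(3),np.degrees(np.arctan2(d[1],d[0])).round(1))
g=[onz(T,*pix(*p),.04)[:2].round(4) for p in((470,75),(500,127))]
print("foot",g, "griptop",onz(T,*pix(492,80),.1).round(4))
print("vise corner/handle",[onz(T,*pix(*p),.03)[:2].round(3).tolist() for p in((138,85),(70,125))])
```

```text
post z.08 [ 0.4615 -0.385   0.08  ] [ 0.4596 -0.3788  0.08  ] [ 0.4619 -0.3866  0.0726]
ring [ 0.4616 -0.3839  0.074 ]
pointer [ 0.4461 -0.2953  0.026 ] [ 0.4445 -0.292   0.026 ]
clip [ 0.4515 -0.2042  0.02  ] [ 0.452  -0.2049  0.0101]
[ 0.466 -0.174] [ 0.386 -0.488] 0.324 -104.3
[ 0.561 -0.195] [ 0.483 -0.516] 0.331 -103.6
foot [array([ 0.5044, -0.2931]), array([ 0.4635, -0.3145])] griptop [ 0.4906 -0.3013  0.1   ]
vise corner/handle [[0.502, -0.034], [0.472, 0.019]]
```

Emit:
play_rows([
  [[3, -5, 2, 0, 0, 0, 1], [7, -9, 4, 0, 0, 0, 1], [11, -13, 5, 0, 0, 0, 1], [15, -17, 5, 0, 0, 0, 1], [18, -21, 5, 0, 0, 0, 1], [21, -25, 5, 0, 0, 0, 1], [24, -29, 5, 0, 0, 0, 1], [26, -33, 5, 0, 0, 0, 1]],
])

```text
t: 0.9
ee_pos: [0.4743, 0.3281, 0.2585]
tool_rot: [0.539, 3.095, -0.0]
ft_force: [1.3, -0.4, -0.0]
grip_width: 0.0854
gripper_force: 0.0
```

Emit:
play_rows([
  [[1, -4.5, 0, 0, 0, -0.14, 1], [2, -9.2, 0, 0, 0, -0.28, 1], [2.5, -14, 0, 0, 0, -0.42, 1], [3, -18.8, 0, 0, 0, -0.56, 1], [3, -23.6, 0, 0, 0, -0.7, 1], [3, -28.4, 0, 0, 0, -0.84, 1], [3, -33, 0, 0, 0, -0.98, 1], [2.5, -37.5, 0, 0, 0, -1.12, 1]],
])

```text
t: 1.7
ee_pos: [0.4979, -0.0471, 0.2586]
tool_rot: [2.108, 2.33, 0.0]
ft_force: [1.4, 0.2, -0.2]
grip_width: 0.0855
gripper_force: 0.0
```

Emit:
play_rows([
  [[-0.5, -4.5, 0, 0, 0, -0.12, 1], [-1.2, -9.2, 0, 0, 0, -0.24, 1], [-2, -14, 0, 0, 0, -0.35, 1], [-3, -18.8, 0, 0, 0, -0.35, 1], [-4, -23.5, -2, 0, 0, -0.35, 1], [-4.8, -27.5, -5, 0, 0, -0.35, 1], [-5.2, -31.3, -8, 0, 0, -0.35, 1], [-5.2, -31.3, -8, 0, 0, -0.35, 1]],
])

```text
t: 2.5
ee_pos: [0.4421, -0.3622, 0.1749]
tool_rot: [-2.479, -1.924, 0.008]
ft_force: [0.2, -0.2, -0.2]
grip_width: 0.0853
gripper_force: 0.0
```

Run:
```python
from h import *
s=manip.get_state();print({k:np.round(s[k],3) for k in("t","qpos","ee_pos","tool_rot")})
R=cv2.Rodrigues(s["tool_rot"])[0];print("yaw",np.degrees(np.arctan2(R[1,1],R[0,1])))
i=manip.camera_info("wrist");w=manip.read_camera("wrist");cv2.imwrite("pics/w1.png",w)
print([proj(i,p).round(0) for p in((.4607,-.383,.074),(.481,-.3006,.102),(.446,-.2953,.026))])
```

```text
{'t': np.float64(2.5), 'qpos': array([-0.051,  0.377,  0.79 ,  1.907, -0.312,  0.991,  0.628]), 'ee_pos': array([ 0.442, -0.362,  0.175]), 'tool_rot': array([-2.479, -1.924,  0.008])}
yaw -14.353071462183156
[array([312., 217.]), array([317., 109.]), array([268., 107.])]
```

View pics/w1.png

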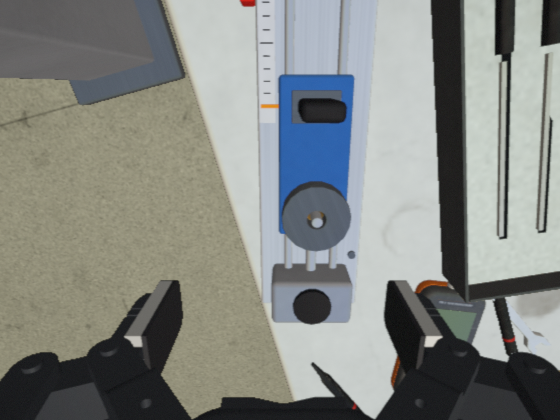

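The wrist view shows the steel ring centred at about (316,216), the grip top at (323,110), the pointer tip at (269,106) and the clip just at the top edge (249,2).

Run:
```python
from h import *
i=manip.camera_info("wrist");w=cv2.imread("pics/w1.png")
for nm,u,v,z in(("ring",316.5,216,.074),("post",317.5,222,.08),("grip",323,110,.102),("pointer",269,106,.026)): print(nm,onz(i,u,v,z).round(4))
m,b=blobs(w,(105,130,40),(130,255,255),(250,60,370,250),50)
c=max(b,key=lambda k:k[1]);print(c)
e=lambda v:np.where(m[v-60]>0)[0][[0,-1]]+250
for k in(0,1):
    p,q=onz(i,e(88)[k],88,.034),onz(i,e(170)[k],170,.034);d=q-p;print(p.round(4),q.round(4),np.degrees(np.arctan2(d[1],d[0])))
g=cv2.cvtColor(w,cv2.COLOR_BGR2GRAY)[170:260,270:360]
print(cv2.HoughCircles(cv2.GaussianBlur(g,(5,5),1),cv2.HOUGH_GRADIENT,1,50,param1=80,param2=15,minRadius=28,maxRadius=40))
```

```text
ring [ 0.4659 -0.3819  0.074 ]
post [ 0.4655 -0.3848  0.08  ]
grip [ 0.4859 -0.3006  0.102 ]
pointer [ 0.4484 -0.2925  0.026 ]
(array([313.04263626, 137.89473684]), np.int32(6403), array([279,  75,  75, 159]))
[ 0.4604 -0.2805  0.034 ] [ 0.4441 -0.347   0.034 ] -103.77689518459033
[ 0.5183 -0.2953  0.034 ] [ 0.5013 -0.3615  0.034 ] -104.36493710387879
[[[43.5 46.5 36. ]]]
```

Emit:
play_rows([
  [[0, 0, 0, 0, 0, 0, 1], [0, 0, 0, 0, 0, 0, 1]],
])

```text
t: 2.75
ee_pos: [0.4471, -0.3572, 0.1793]
tool_rot: [2.473, 1.936, 0.002]
ft_force: [-0.4, 0.7, 0.0]
grip_width: 0.0857
gripper_force: 0.0
```

Emit:
play_rows([
  [[1, -1.5, -1, 0, 0, 0, 1], [1.7, -2.5, -3, 0, 0, 0, 1], [1.7, -2.5, -5, 0, 0, 0, 1], [1.7, -2.5, -7, 0, 0, 0, 1], [1.7, -2.5, -7, 0, 0, 0, 1], [1.7, -2.5, -7, 0, 0, 0, 1]],
])

```text
t: 3.35
ee_pos: [0.464, -0.3825, 0.1097]
tool_rot: [2.474, 1.936, 0.001]
ft_force: [-0.5, 0.8, 0.4]
grip_width: 0.0854
gripper_force: 0.0
```

Run:
```python
from h import *
s=manip.get_state();print(s["ee_pos"].round(4))
i=manip.camera_info("wrist");w=manip.read_camera("wrist");cv2.imwrite("pics/w2.png",w)
print([proj(i,p).round(0) for p in((.4645,-.3825,.074),)])
```

```text
[ 0.464  -0.3825  0.1097]
[array([283., 230.])]
```

View pics/w2.png

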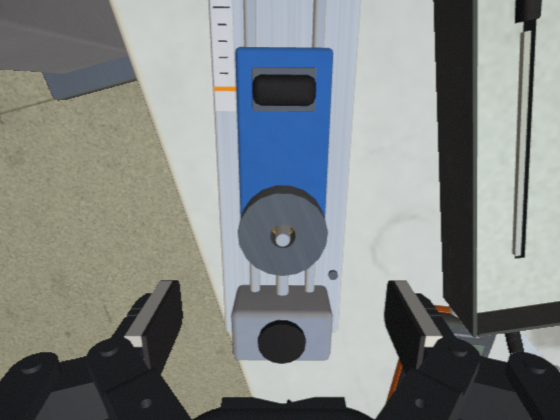

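The ring is centred at (283,230), exactly as predicted, and the fingers sit symmetrically about it. Next I'll descend to TCP z = 0.060, grip and lift.

Emit:
play_rows([
  [[0, 0, -1.5, 0, 0, 0, 1], [0, 0, -3, 0, 0, 0, 1], [0, 0, -4.2, 0, 0, 0, 1], [0, 0, -4.9, 0, 0, 0, 1], [0, 0, -4.9, 0, 0, 0, 1]],
])

```text
t: 3.9
ee_pos: [0.4625, -0.3828, 0.0584]
tool_rot: [-2.474, -1.933, 0.001]
ft_force: [0.4, 0.4, -0.5]
grip_width: 0.0855
gripper_force: 0.0
```

Emit:
play_rows([
  [[0, 0, 0, 0, 0, 0, -0.2], [0, 0, 0, 0, 0, 0, -0.2], [0, 0, 0, 0, 0, 0, -0.2], [0, 0, 0, 0, 0, 0, -0.2], [0, 0, 0, 0, 0, 0, -0.2], [0, 0, 0, 0, 0, 0, -0.2]],
], force=40)

```text
t: 4.5
ee_pos: [0.4633, -0.3832, 0.0598]
tool_rot: [2.475, 1.935, 0.0]
ft_force: [-0.3, 0.5, -0.4]
grip_width: 0.0343
gripper_force: 0.0
```

Run:
```python
from h import *
w=manip.read_camera("wrist");t=manip.read_camera("scene")[100:240,270:420]
t=cv2.resize(t,None,fx=1.6,fy=1.6)
o=np.zeros((420,800,3),np.uint8);o[:,:560]=w;o[:t.shape[0],560:560+t.shape[1]]=t[:,:240]
cv2.imwrite("pics/w3.png",o);print(manip.get_state()["grip_width"])
```

```text
0.03399925364572482
```

View pics/w3.png

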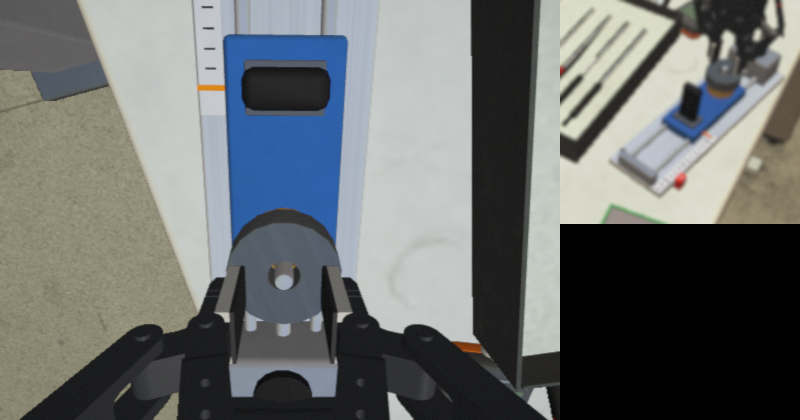

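The wrist view shows the fingers shut to 34 mm with their tips at (240,268) and (328,268), apparently over the ring. The ring centre is at (285,265). I'll compare that with the geometry.

Run:
```python
from h import *
s=manip.get_state();i=manip.camera_info("wrist")
R=cv2.Rodrigues(s["tool_rot"])[0];p=s["ee_pos"];print(p.round(4),R.round(3).tolist())
print("ring at",onz(i,285,265,.074).round(4), "post",onz(i,285,281,.08).round(4))
for a in(-.03,-.02,-.011,0,.008):
    print(a,[proj(i,p+R@np.array([0,y,a])).round(0).tolist() for y in(-.017,0,.017)],[proj(i,p+R@np.array([x,.017,a])).round(0).tolist() for x in(-.011,.011)])
for z in (.054,.064,.074,.084,.094): print(z,onz(i,285,265,z).round(4))
```

```text
[ 0.4632 -0.3832  0.0597] [[0.242, 0.97, 0.0], [0.97, -0.242, 0.0], [0.0, 0.0, -1.0]]
ring at [ 0.4653 -0.381   0.074 ] post [ 0.4641 -0.386   0.08  ]
-0.03 [[243.0, 287.0], [282.0, 287.0], [321.0, 287.0]] [[320.0, 309.0], [321.0, 265.0]]
-0.02 [[245.0, 276.0], [282.0, 276.0], [318.0, 276.0]] [[318.0, 296.0], [319.0, 254.0]]
-0.011 [[247.0, 267.0], [282.0, 267.0], [317.0, 267.0]] [[316.0, 286.0], [317.0, 246.0]]
0 [[249.0, 256.0], [282.0, 256.0], [315.0, 256.0]] [[314.0, 275.0], [315.0, 237.0]]
0.008 [[250.0, 250.0], [282.0, 250.0], [314.0, 250.0]] [[313.0, 268.0], [314.0, 231.0]]
0.054 [ 0.4629 -0.3913  0.054 ]
0.064 [ 0.4641 -0.3862  0.064 ]
0.074 [ 0.4653 -0.381   0.074 ]
0.084 [ 0.4666 -0.3759  0.084 ]
0.094 [ 0.4678 -0.3707  0.094 ]
```

The pads look to be above the ring: they closed freely to 34 mm with no force. I'll reopen, go lower (still clear of the sled top by spec) and close again gently.

Emit:
play_rows([
  [[0, 0, 0, 0, 0, 0, 1], [0, 0, 0, 0, 0, 0, 1], [0, 0, 0, 0, 0, 0, 1], [0, 0, 0, 0, 0, 0, 1], [0, 0, 0, 0, 0, 0, 1], [0, 0, -0.7, 0, 0, 0, 1], [0, 0, -1.2, 0, 0, 0, 1], [0, 0, -1.2, 0, 0, 0, 1]],
], force=20)

```text
t: 5.4
ee_pos: [0.4628, -0.3828, 0.0467]
tool_rot: [-2.474, -1.934, 0.001]
ft_force: [0.4, 1.3, 0.7]
grip_width: 0.0854
gripper_force: 0.0
```

Emit:
play_rows([
  [[0, 0, 0, 0, 0, 0, 0.2], [0, 0, 0, 0, 0, 0, 0.2], [0, 0, 0, 0, 0, 0, 0.2], [0, 0, 0, 0, 0, 0, 0.2], [0, 0, 0, 0, 0, 0, 0.2], [0, 0, 0, 0, 0, 0, 0.2]],
], force=20)

```text
t: 6.0
ee_pos: [0.4635, -0.3834, 0.0482]
tool_rot: [2.475, 1.934, 0.001]
ft_force: [-0.8, 0.0, 5.7]
grip_width: 0.0513
gripper_force: 2.6
```

Run:
```python
from h import *
w=manip.read_camera("wrist")[180:420,130:430];t=manip.read_camera("scene")[100:190,320:420]
o=np.zeros((480,800,3),np.uint8);o[:,:500]=cv2.resize(w,(500,400))[0:400].copy() if 0 else np.vstack([cv2.resize(w,(500,400)),np.zeros((80,500,3),np.uint8)])
o[:270,500:800]=cv2.resize(t,(300,270),interpolation=cv2.INTER_CUBIC)
cv2.imwrite("pics/w4.png",o);s=manip.get_state();print(s["grip_width"],s["ft_force"],s["gripper_force"])
```

```text
0.05123246126316472 [-0.37042538  1.10003305  5.3952459 ] 2.6313789080302286
```

View pics/w4.png

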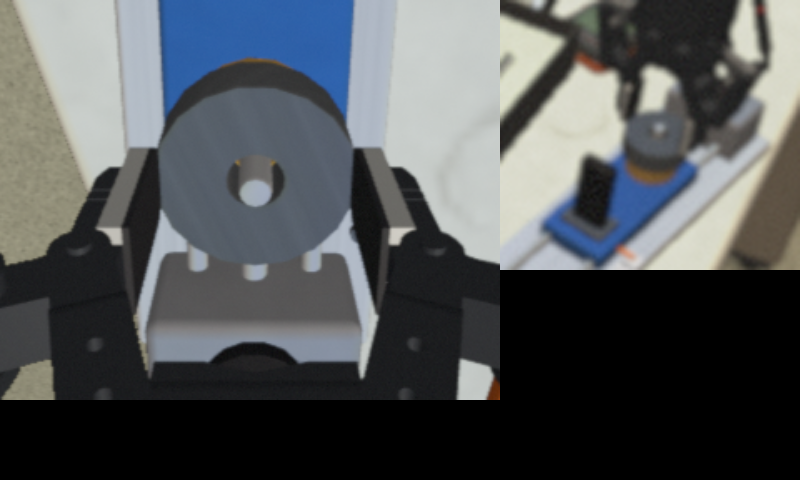

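The pads flank the ring at its rim, at crop (160,150) and (352,150), with 5.5 N upward, so the tips are resting on its top edge. The fingertips are further back than I assumed, so I'll reopen, go lower and retry.

Emit:
play_rows([
  [[0, 0, 0, 0, 0, 0, 1], [0, 0, 0, 0, 0, 0, 1], [0, 0, 0, 0, 0, 0, 1], [0, 0, -0.4, 0, 0, 0, 1], [0, 0, -0.8, 0, 0, 0, 1], [0, 0, -1.2, 0, 0, 0, 1], [0, 0, -1.2, 0, 0, 0, 1]],
], force=20)

```text
t: 6.8
ee_pos: [0.4628, -0.3829, 0.0349]
tool_rot: [-2.475, -1.934, 0.001]
ft_force: [0.1, -0.2, 0.4]
grip_width: 0.0854
gripper_force: 0.0
```

Emit:
play_rows([
  [[0, 0, 0, 0, 0, 0, 0.2], [0, 0, 0, 0, 0, 0, 0.2], [0, 0, 0, 0, 0, 0, 0.2], [0, 0, 0, 0, 0, 0, 0.2], [0, 0, 0, 0, 0, 0, 0.2]],
], force=20)

```text
t: 7.3
ee_pos: [0.4633, -0.3833, 0.036]
tool_rot: [2.475, 1.934, 0.0]
ft_force: [-1.0, 0.3, 5.9]
grip_width: 0.056
gripper_force: 20.5
```

Emit:
play_rows([
  [[0, 0, 0, 0, 0, 0, 0.2], [0, 0, 0.3, 0, 0, 0, 0.2], [0, 0, 0.6, 0, 0, 0, 0.2], [0, 0, 1, 0, 0, 0, 0.2], [0, 0, 1, 0, 0, 0, 0.2]],
], force=35)

```text
t: 7.8
ee_pos: [0.4634, -0.3833, 0.0462]
tool_rot: [2.475, 1.934, 0.0]
ft_force: [-0.6, 0.8, -1.6]
grip_width: 0.0548
gripper_force: 37.2
```

Run:
```python
from h import *
w=manip.read_camera("wrist")[180:420,130:430];t=manip.read_camera("scene")[100:190,320:420]
o=np.zeros((400,800,3),np.uint8);o[:,:500]=cv2.resize(w,(500,400));o[:270,500:800]=cv2.resize(t,(300,270),interpolation=cv2.INTER_CUBIC)
cv2.imwrite("pics/w5.png",o);s=manip.get_state();print(s["grip_width"],s["ft_force"],s["gripper_force"],s["ee_pos"])
```

```text
0.054954488593326065 [ 1.00414595 -0.18060099 -0.82731423] 37.20604106783867 [ 0.46328666 -0.38310911  0.04570746]
```

View pics/w5.png

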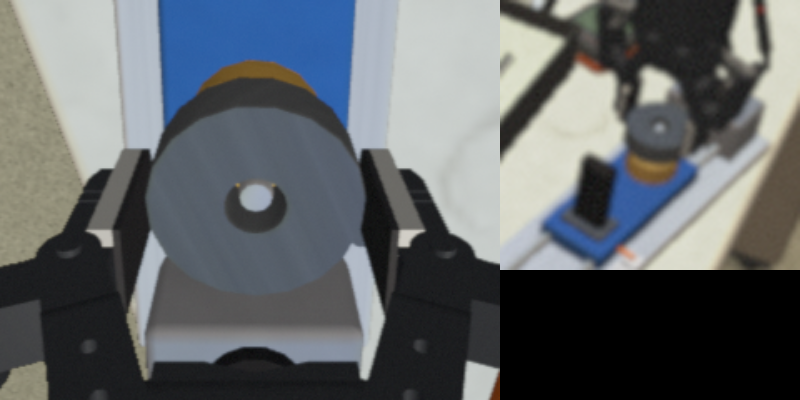

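The ring came up 10 mm on its own: the brass ring is still seated on the sled at crop (258,75), and the steel ring's face is centred at about (256,200). Next: lift clear, then carry it to the tray.

Emit:
play_rows([
  [[0, 0, 2, 0, 0, 0, 0.2], [0, 0, 4, 0, 0, 0, 0.2], [0, 0, 6, 0, 0, 0, 0.2], [0, 0, 8, 0, 0, 0, 0.2], [0, 0, 8, 0, 0, 0, 0.2], [0, 2, 8, 0, 0, 0, 0.2], [-0.2, 5, 8, 0, 0, 0, 0.2], [-0.4, 9, 8, 0, 0, 0, 0.2]],
])

```text
t: 8.7
ee_pos: [0.4585, -0.2932, 0.1248]
tool_rot: [-2.477, -1.932, 0.002]
ft_force: [0.5, 0.8, -1.3]
grip_width: 0.0543
gripper_force: 37.8
```

Emit:
play_rows([
  [[-0.2, 4, 0, 0, 0, 0, 0.2], [-0.4, 8, 0, 0, 0, 0, 0.2], [-0.6, 12, 0, 0, 0, 0, 0.2], [-0.7, 15.5, 0, 0, 0, 0, 0.2], [-0.8, 18.5, 0, 0, 0, 0, 0.2], [-0.9, 20.6, 0, 0, 0, 0, 0.2], [-0.9, 20.6, 0, 0, 0, 0, 0.2], [-0.9, 20.6, 0, 0, 0, 0, 0.2]],
])

```text
t: 9.5
ee_pos: [0.45, -0.0869, 0.1253]
tool_rot: [-2.474, -1.936, 0.0]
ft_force: [0.1, -0.6, -1.4]
grip_width: 0.0549
gripper_force: 37.8
```

Run:
```python
from h import *
s=manip.get_state();print({k:np.round(s[k],3) for k in("t","ee_pos","ft_force","gripper_force","grip_width")})
i=manip.camera_info("wrist");w=manip.read_camera("wrist");p=manip.read_camera("top")[190:292,195:295]
m,b=blobs(w,(45,80,40),(85,255,255),(0,0,560,420),20)
for c,a,q in b: print(c.round(0),a,q)
print("expected corners",[proj(i,(x,y,.008)).round(0).tolist() for x,y in((.512,-.027),(.518,-.124),(.407,-.132),(.4,-.037),(.459,-.079))])
o=np.zeros((420,800,3),np.uint8);o[:,:560]=w;o[:240,560:]=cv2.resize(p,(240,240));cv2.imwrite("pics/w6.png",o)
```

```text
{'t': np.float64(9.5), 'ee_pos': array([ 0.45 , -0.087,  0.125]), 'ft_force': array([ 0.118, -0.644, -1.436]), 'gripper_force': np.float64(37.774), 'grip_width': np.float64(0.055)}
[256. 151.] 1216 [204 102 142 140]
[356. 181.] 782 [311 106  68 129]
expected corners [[343.0, 100.0], [371.0, 215.0], [247.0, 252.0], [206.0, 148.0], [291.0, 181.0]]
```

View pics/w6.png

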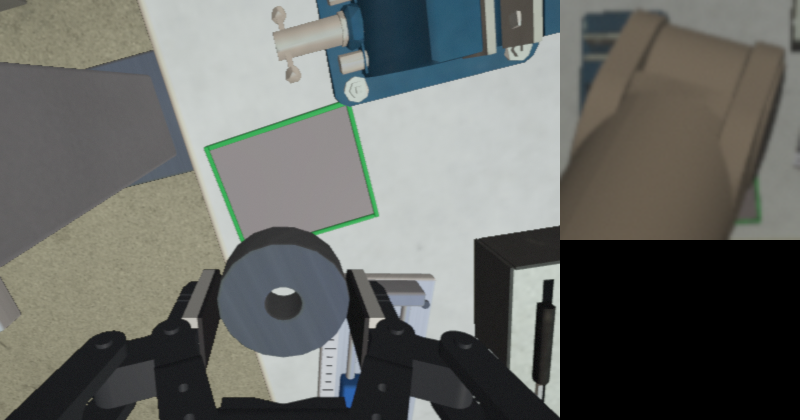

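The tray corners are at (205,148), (347,103) and (377,215), as predicted, and the ring is held level. Now to lower it.

Emit:
play_rows([
  [[0, 0, -3, 0, 0, 0, 0.2], [0, 0, -6, 0, 0, 0, 0.2], [0, 0, -9, 0, 0, 0, 0.2], [0, 0, -10.5, 0, 0, 0, 0.2], [0, 0, -11.5, 0, 0, 0, 0.2], [0, 0, -12, 0, 0, 0, 0.2], [0, 0, -12, 0, 0, 0, 0.2]],
])

```text
t: 10.3
ee_pos: [0.4502, -0.0877, 0.0056]
tool_rot: [-2.476, -1.934, 0.0]
ft_force: [0.8, 0.1, -1.9]
grip_width: 0.0548
gripper_force: 37.8
```

Emit:
play_rows([
  [[0, 0, -0.4, 0, 0, 0, 0.2], [0, 0, -0.7, 0, 0, 0, 0.2], [0, 0, -1.0, 0, 0, 0, 0.2], [0, 0, -1.0, 0, 0, 0, 0.2]],
])

```text
t: 10.7
ee_pos: [0.4502, -0.087, -0.0045]
tool_rot: [-2.475, -1.935, -0.0]
ft_force: [-0.3, 0.4, -1.6]
grip_width: 0.0556
gripper_force: 37.8
```

Emit:
play_rows([
  [[0, 0, -0.2, 0, 0, 0, 0.2], [0, 0, -0.4, 0, 0, 0, 0.2], [0, 0, -0.5, 0, 0, 0, 0.2], [0, 0, -0.5, 0, 0, 0, 0.2]],
])

```text
t: 11.1
ee_pos: [0.4501, -0.0872, -0.0095]
tool_rot: [-2.475, -1.934, 0.0]
ft_force: [0.2, -0.5, -0.6]
grip_width: 0.055
gripper_force: 37.8
```

Emit:
play_rows([
  [[0, 0, -0.1, 0, 0, 0, 0.2], [0, 0, -0.2, 0, 0, 0, 0.2], [0, 0, -0.2, 0, 0, 0, 0.2]],
])

```text
t: 11.4
ee_pos: [0.4501, -0.0872, -0.0115]
tool_rot: [-2.475, -1.934, 0.0]
ft_force: [-0.6, -0.1, -1.7]
grip_width: 0.0546
gripper_force: 37.8
```

Emit:
play_rows([
  [[0, 0, -0.15, 0, 0, 0, 0.2], [0, 0, -0.15, 0, 0, 0, 0.2], [0, 0, -0.15, 0, 0, 0, 0.2]],
])

```text
t: 11.7
ee_pos: [0.4503, -0.0872, -0.0122]
tool_rot: [-2.475, -1.933, -0.001]
ft_force: [-7.0, 0.9, 28.2]
grip_width: 0.0548
gripper_force: 40.7
```

Contact came exactly at the predicted height. I'll ease off 1 mm and release.

Emit:
play_rows([
  [[0, 0, 0.1, 0, 0, 0, 0.2], [0, 0, 0.1, 0, 0, 0, 0.6], [0, 0, 0.1, 0, 0, 0, 0.6], [0, 0, 0.1, 0, 0, 0, 0.6], [0, 0, 1, 0, 0, 0, 0.7], [0, 0, 3, 0, 0, 0, 0.8], [0, 0, 7, 0, 0, 0, 1], [0, 0, 12, 0, 0, 0, 1]],
], force=30)

```text
t: 12.5
ee_pos: [0.4489, -0.0877, 0.1079]
tool_rot: [-2.475, -1.933, 0.005]
ft_force: [0.9, 1.1, 1.6]
grip_width: 0.0854
gripper_force: 0.0
```

Emit:
play_rows([
  [[0, 0, 3, 0, 0, 0, 1], [0, 0, 6, 0, 0, 0, 1], [0, 0, 6, 0, 0, 0, 1], [0, 0, 6, 0, 0, 0, 1]],
])

```text
t: 12.9
ee_pos: [0.4504, -0.0868, 0.1678]
tool_rot: [-2.475, -1.935, -0.003]
ft_force: [-0.2, -0.4, -0.9]
grip_width: 0.0854
gripper_force: 0.0
```

Run:
```python
from h import *
s=manip.get_state();print({k:np.round(s[k],3) for k in("t","ee_pos","qpos","ft_force","grip_width")})
i=manip.camera_info("wrist");w=manip.read_camera("wrist");p=manip.read_camera("scene")[130:290,270:430]
print([proj(i,q).round(0).tolist() for q in((.4503,-.087,.026),(.459,-.079,.008),(.4515,-.2042,.022),(.4484,-.2925,.026))])
o=np.zeros((420,800,3),np.uint8);o[:,:560]=w;o[:240,560:]=cv2.resize(p,(240,240));cv2.imwrite("pics/w7.png",o)
```

```text
{'t': np.float64(12.9), 'ee_pos': array([ 0.45 , -0.087,  0.168]), 'qpos': array([-0.726,  0.141,  0.86 ,  2.154, -0.138,  0.899, -0.028]), 'ft_force': array([-0.181, -0.392, -0.943]), 'grip_width': np.float64(0.085)}
[[282.0, 185.0], [289.0, 170.0], [312.0, 293.0], [327.0, 365.0]]
```

View pics/w7.png

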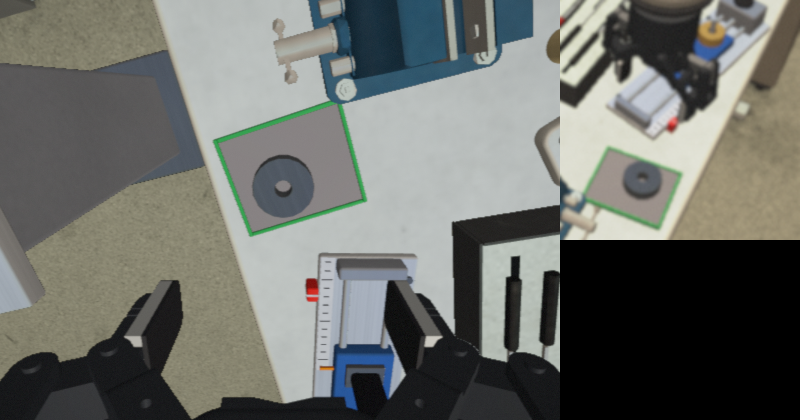

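The steel ring lies flat in the tray, centred at (283,185) in the wrist view. The clip is at (312,290), the pointer at (327,369), and the brass ring is still on its post. Next I go to the grip with the wrist turned +90°, so the fingers close along the pull direction and the camera sits on the scale side.

Emit:
play_rows([
  [[0.2, -1, 0, 0, 0, 0.14, 1], [0.5, -3, 0, 0, 0, 0.28, 1], [1, -6, 0, 0, 0, 0.42, 1], [1.5, -9, 0, 0, 0, 0.56, 1], [2, -12, 0, 0, 0, 0.7, 1], [2.5, -15, 0, 0, 0, 0.84, 1], [3, -18, 0, 0, 0, 0.98, 1], [3.5, -21.3, 0, 0, 0, 1.12, 1]],
])

```text
t: 13.8
ee_pos: [0.4845, -0.3012, 0.1656]
tool_rot: [-1.06, -2.954, 0.0]
ft_force: [0.5, 0.4, -0.5]
grip_width: 0.0851
gripper_force: 0.0
```

Emit:
play_rows([
  [[0, 0, 0, 0, 0, 0.14, 1], [0, 0, 0, 0, 0, 0.28, 1], [0, 0, 0, 0, 0, 0.42, 1], [0, 0, 0, 0, 0, 0.45, 1], [0, 0, 0, 0, 0, 0.45, 1], [0, 0, 0, 0, 0, 0.45, 1]],
])

```text
t: 14.4
ee_pos: [0.4849, -0.3002, 0.1667]
tool_rot: [-0.389, -3.116, -0.0]
ft_force: [0.4, 0.4, -0.9]
grip_width: 0.0852
gripper_force: 0.0
```

Run:
```python
from h import *
s=manip.get_state();print({k:np.round(s[k],3) for k in("t","ee_pos","qpos","ft_force","grip_width")})
R=cv2.Rodrigues(s["tool_rot"])[0];print("yaw",np.degrees(np.arctan2(R[1,1],R[0,1])))
i=manip.camera_info("wrist");w=manip.read_camera("wrist");cv2.imwrite("pics/w8.png",w)
print([proj(i,q).round(0).tolist() for q in((.485,-.3,.102),(.4515,-.2042,.022),(.4484,-.2925,.026))])
for nm,lo,hi in(("red",(0,120,60),(6,255,255)),("red2",(172,120,60),(180,255,255)),("orange",(7,110,110),(20,255,255)),("blue",(105,130,40),(130,255,255))):
    m,b=blobs(w,lo,hi,(0,0,560,420),15)
    for c,a,q in b: print(nm,c.round(1),a,q)
```

```text
{'t': np.float64(14.4), 'ee_pos': array([ 0.485, -0.3  ,  0.167]), 'qpos': array([-0.017,  0.335,  0.568,  1.912, -0.218,  0.956,  1.974]), 'ft_force': array([ 0.378,  0.435, -0.929]), 'grip_width': np.float64(0.085)}
yaw 75.76651369655295
[[285.0, 215.0], [384.0, 121.0], [283.0, 144.0]]
red [375.2 120.9] 179 [369 114  13  15]
red [387.9 121.6] 88 [385 115   7  14]
red [480.2 348.9] 57 [476 345   9   9]
red [366.9 381.3] 941 [330 370  76  23]
orange [280.1 143.8] 56 [279 135   4  18]
orange [ 67.6 291.6] 289 [  0 281 112  35]
blue [236.8 181.4] 6816 [146 152 164  70]
blue [158.6 215.9] 112 [152 205  22  16]
```

View pics/w8.png

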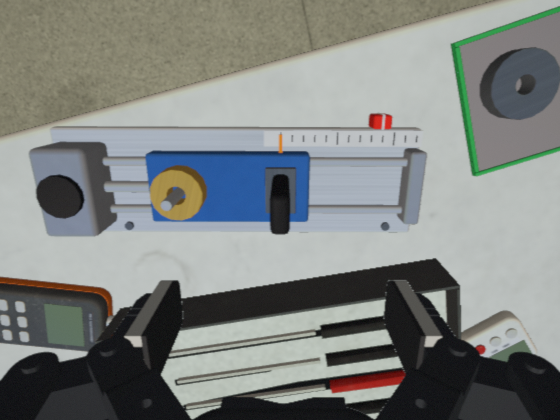

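The wrist view shows the clip's white line at (383.3,121), the pointer at (280.5,137) and the grip top at about (280.5,218).

Run:
```python
from h import *
i=manip.camera_info("wrist");d=np.array([.242,.970])
print("grip",onz(i,280.5,217,.102).round(4))
P=onz(i,280.5,137,.026)[:2];P2=onz(i,280.5,144,.026)[:2]
for z in(.022,.015): C=onz(i,383.3,121,z)[:2];print(P.round(4),C.round(4),(C-P)@d,(C-P2)@d)
```

```text
grip [ 0.4859 -0.3033  0.102 ]
[ 0.4426 -0.2928] [ 0.4515 -0.2049] 0.0873722424932686 0.08740857324249382
[ 0.4426 -0.2928] [ 0.4526 -0.2032] 0.08928096626397913 0.08931729701320434
```

Emit:
play_rows([
  [[0, 0, -3, 0, 0, 0, 1], [-0.1, -0.2, -6, 0, 0, 0, 1], [-0.1, -0.3, -9, 0, 0, 0, 1], [-0.1, -0.3, -10.8, 0, 0, 0, 1], [-0.1, -0.3, -11.8, 0, 0, 0, 1], [-0.1, -0.3, -11.8, 0, 0, 0, 1]],
])

```text
t: 15.05
ee_pos: [0.4837, -0.3029, 0.0482]
tool_rot: [-0.385, -3.116, -0.0]
ft_force: [0.6, -1.3, 0.5]
grip_width: 0.0855
gripper_force: 0.0
```

Emit:
play_rows([
  [[0, 0, 0, 0, 0, 0, -1], [0, 0, 0, 0, 0, 0, -1], [0, 0, 0, 0, 0, 0, -1], [0, 0, 0, 0, 0, 0, -1], [0, 0, 0, 0, 0, 0, -1], [0, 0, 0, 0, 0, 0, -1], [0, 0, 0, 0, 0, 0, -1], [0, 0, 0, 0, 0, 0, -1]],
], force=50)

```text
t: 15.85
ee_pos: [0.4846, -0.3026, 0.0496]
tool_rot: [0.384, 3.118, 0.001]
ft_force: [-1.3, 5.1, 10.2]
grip_width: 0.0133
gripper_force: 49.6
```

Gripped at 13 mm with 50 N. I'll pull most of the distance, then measure.

Emit:
play_rows([
  [[0.2, 1, 0, 0, 0, 0, -1], [0.5, 2, 0, 0, 0, 0, -1], [0.8, 3.3, 0, 0, 0, 0, -1], [1.1, 4.6, 0, 0, 0, 0, -1], [1.4, 5.8, 0, 0, 0, 0, -1], [1.7, 6.9, 0, 0, 0, 0, -1], [1.9, 7.7, 0, 0, 0, 0, -1], [1.9, 7.7, 0, 0, 0, 0, -1]],
])

```text
t: 16.65
ee_pos: [0.5042, -0.226, 0.0497]
tool_rot: [0.383, 3.116, -0.002]
ft_force: [2.8, -8.4, -0.6]
grip_width: 0.0133
gripper_force: 50.5
```

```bash
cat > m.py <<'E'
from h import *
import sys
manip.read_camera("wrist")
s=manip.get_state();print({k:np.round(s[k],4) for k in("t","ee_pos","ft_force","gripper_force","grip_width")})
i=manip.camera_info("wrist");w=manip.read_camera("wrist");cv2.imwrite(f"pics/{sys.argv[1]}.png",w)
print([proj(i,q).round(0).tolist() for q in((.4515,-.2049,.022),)])
for nm,lo,hi in(("red",(0,120,60),(6,255,255)),("orange",(7,110,110),(20,255,255))):
    m,b=blobs(w,lo,hi,(150,0,420,250),8)
    for c,a,q in b: print(nm,c.round(1),a,q)
E
python3 m.py p1
```

```text
{'t': np.float64(16.7), 'ee_pos': array([ 0.5041, -0.2266,  0.0496]), 'ft_force': array([ 2.6855, -9.338 ,  0.534 ]), 'gripper_force': np.float64(50.5137), 'grip_width': np.float64(0.0137)}
[[300.0, 140.0]]
red [291.2 139.2] 309 [285 127  13  25]
red [307.3 139.4] 282 [301 127  13  25]
orange [283.7 175.4] 130 [281 161   6  29]
orange [151.5 245.8] 10 [150 242   4   8]
```

View pics/p1.png

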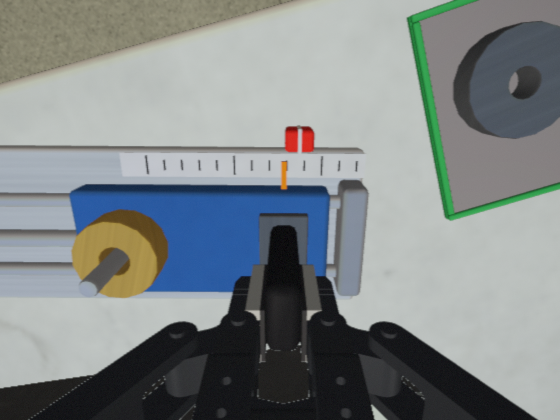

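The pointer is at (283.7,163) and the white line at (299.2,139), so a small pull remains. The brass ring is on its post and the steel ring is in the tray.

Run:
```python
from h import *
i=manip.camera_info("wrist");d=np.array([.242,.970])
for vp in(163,185):
  P=onz(i,283.7,vp,.026)[:2]
  for vc in(130,148): C=onz(i,299.3,vc,.022)[:2];print(P.round(4),C.round(4),((C-P)@d).round(4))
```

```text
[ 0.4607 -0.2168] [ 0.4462 -0.2046] 0.0083
[ 0.4607 -0.2168] [ 0.4556 -0.2068] 0.0085
[ 0.4726 -0.2198] [ 0.4462 -0.2046] 0.0083
[ 0.4726 -0.2198] [ 0.4556 -0.2068] 0.0085
```

Emit:
play_rows([
  [[0.1, 0.4, 0, 0, 0, 0, -1], [0.2, 0.8, 0, 0, 0, 0, -1], [0.2, 0.8, 0, 0, 0, 0, -1], [0.2, 0.8, 0, 0, 0, 0, -1], [0.2, 0.8, 0, 0, 0, 0, -1], [0.2, 0.8, 0, 0, 0, 0, -1]],
])

```text
t: 17.35
ee_pos: [0.5059, -0.2193, 0.0496]
tool_rot: [0.385, 3.116, -0.003]
ft_force: [2.6, -9.1, 0.1]
grip_width: 0.0134
gripper_force: 50.5
```

```bash
python3 m.py p2
python3 - <<'E'
from h import *
i=manip.camera_info("wrist")
# px per mm along sled and tilt between z .022 and .026
a=np.array([.4556,-.2068,.022]);d=np.array([.242,.970,0]);n=np.array([.970,-.242,0])
print(proj(i,a),proj(i,a+.001*d)-proj(i,a),proj(i,a+.01*n+[0,0,.004])-proj(i,a))
E
```

```text
{'t': np.float64(17.4), 'ee_pos': array([ 0.506 , -0.2194,  0.0496]), 'ft_force': array([ 2.2535, -9.1024, -0.2208]), 'gripper_force': np.float64(50.4695), 'grip_width': np.float64(0.0132)}
[[287.0, 140.0]]
red [277.4 139.2] 299 [271 127  13  25]
red [293.3 139.3] 288 [288 127  12  25]
orange [283.4 176.6] 125 [280 162   7  28]
orange [151.5 245.8] 10 [150 242   4   8]
[284.95206672 147.96282049] [ 1.84243385 -0.00307675] [ 0.02678913 19.71413019]
```

Line and pointer are now about 1 mm apart; one last nudge and a settle.

Emit:
play_rows([
  [[0, 0.1, 0, 0, 0, 0, -1], [0, 0.1, 0, 0, 0, 0, -1], [0, 0.1, 0, 0, 0, 0, -1], [0, 0.1, 0, 0, 0, 0, -1], [0, 0.1, 0, 0, 0, 0, -1], [0, 0.1, 0, 0, 0, 0, -1]],
])

```text
t: 18.05
ee_pos: [0.5062, -0.2184, 0.0497]
tool_rot: [0.385, 3.115, -0.003]
ft_force: [4.0, -9.8, -2.0]
grip_width: 0.0129
gripper_force: 50.2
```

```bash
python3 m.py p3; python3 -c "
from workcell import manip
print(manip.close_job())"
```

```text
{'t': np.float64(18.1), 'ee_pos': array([ 0.5062, -0.2184,  0.0497]), 'ft_force': array([ 4.051 , -8.9522, -1.7849]), 'gripper_force': np.float64(50.1713), 'grip_width': np.float64(0.0131)}
[[285.0, 140.0]]
red [275.6 139.3] 292 [269 127  13  25]
red [291.5 139.3] 290 [286 127  13  25]
orange [283.5 176.2] 120 [281 162   6  28]
orange [151.9 246.6] 8 [151 244   3   6]
the job is handed in; nothing more can be done
None
```

The job was handed in at about 18 s: the steel ring lies flat in the tray, the brass ring was still on the sled when last seen, and the gripper holds the sled with the pointer less than 1 mm from the clip's white line by the last camera reading; the judge returned no verdict.

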